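# Impact-test a cast resin coupon on the spring-hammer tester

### The job

Impact-test the plain wide rectangular resin coupon from the curing rack: stand it fully home in the tester's specimen slot and let go of it. Then draw the striker straight back by its pull knob only until the sear catches, without hauling it hard against the rubber buffer just behind the catch and without letting the knob slip out of your grip, and take your hand away so that the sear alone holds it; then press the trip lever down to fire the striker at the coupon. Leave the coupon standing in its slot, the striker forward, and everything else on the bench where it is.

Things in the scene. Friction and masses are not known exactly. Their poses are not given: they have to be found in the camera images.
- tester: spring-hammer impact tester, fixed: grey base 330 x 120 x 14 mm, steel barrel 38 mm across in two saddle clamps (up to 103 mm high), steel anvil block (84 mm wide, top 85 mm high). Origin on the table; x is the striker's axis and direction of fire (pull knob at -x, anvil at +x), z up. Striker axis level, 75 mm up. A rubber buffer is hidden in the barrel: it should get no more than 10 N.
- slot (a point): centre of the flat floor of the specimen slot in the anvil, 40 mm above the table; axes as the tester's. Slot 12.4 mm along x, 53 mm along y, open at the top: mouth 85 mm above the table, 45 mm deep, 3 mm 45-degree lead-in. In its front wall is a 36 mm wide gap for the striker's round nose, which at rest stops 2.5 mm short of the slot.
- coupon_center (a point): centre of the coupon to test: plain wide rectangular plate of cast resin, 10 mm thick (its x), 50 mm wide (its y), 80 mm tall (its z), 40 to 65 g. Starts upright in one of the rack's slots, foot 12 mm above the table. Home in the tester, its width along the slot's y, its centre is 40 mm above the slot's floor and its top 35 mm above the mouth; either face to the striker.
- rack: white plastic curing rack, fixed: block 190 (x) x 84 (y) x 32 mm (z), origin under its centre; three slots side by side at x = -60, 0 and +60 mm, each 13 mm (x) by 52.5 mm (y), 20 mm deep. They hold the coupon and the two other specimens, in any order.
- knob (a point): centre of the pull knob at the striker's rear end, on the striker's axis, 75 mm above the table; moves with the striker; axes as the tester's. Round grip 24 mm in diameter, 42 mm long along x (this point is its middle), between a front rim 30 mm across and an end flange 36 mm across. At rest 161 mm to the -x side of the tester's origin, 44 mm behind the barrel's end cap.
- striker (a joint): how far the striker is drawn back (to the tester's -x), m; 0 at rest. Its spring: 0.3 N per mm, from 0. The sear catches it at 26 to 48 mm, by an energy setting that cannot be seen and differs each time. 1.5 mm past the catch it meets the buffer: 4 N per mm more, felt at once. Caught, it stays back when let go; not caught, it flies forward.
- trip_pad (a point): centre of the top of the trip lever's thumb pad (26 mm along x, 24 mm along y) with the lever at rest; fixed to the tester, 114 mm above the table, over the barrel, 18 mm to the +x side of the tester's origin. The lever is the sear's tail: pressed straight down, the loaded sear trips at 4 to 8 N after 5 to 8 mm; the pad's travel ends at 13 mm.
- dogbone: bystander: dumbbell-shaped cast tensile specimen (wide ends 44 mm, narrow waist 18 mm, 10 mm thick, 96 mm tall) of the same resin, standing in the rack; origin under its foot
- bar: bystander: narrow plain bar of the same resin, 24 mm wide, 10 mm thick, 98 mm tall, standing in the rack; origin under its foot
- jar_near: bystander: black-capped pigment jar, 48 mm across, 56 mm tall, on the robot's side of the tester; origin under its foot
- jar_far: bystander: black-capped pigment jar, 48 mm across, 56 mm tall, beyond the rack; origin under its foot
- cup_far: bystander: small open paper mixing cup, 68 mm across the rim, 62 mm tall, beyond the tester; origin under its foot
- cup_near: bystander: small open mixing cup, 60 mm across the rim, 55 mm tall, on the robot's side to the right; origin under its foot
- bottle_a: bystander: white squeeze bottle of resin with a pointed spout, 74 mm across, 212 mm tall, beyond the tester; origin under its foot
- bottle_b: bystander: a second, like white squeeze bottle of resin, beyond the tester; origin under its foot

How it is judged:
On the way, in this order (a step that is already met when the one before it is completed fails the run):
1. the coupon stands fully home in the tester's slot, let go of (z of coupon_center in the frame of slot between 0.037 and 0.0425 m and horizontal distance between coupon_center and slot below 0.0045 m and angle between coupon_center's own z axis and vertical below 0.07 rad and contact force between the fingers and coupon below 0.3 N), for 0.3 s.
2. with the coupon in its slot, the striker is drawn back and stays back on its sear, let go of (z of coupon_center in the frame of slot between 0.037 and 0.0425 m and horizontal distance between coupon_center and slot below 0.0045 m and angle between coupon_center's own z axis and vertical below 0.07 rad and value of joint striker above 0.022 m and contact force between the fingers and striker below 0.3 N and distance between the grasp point and knob above 0.05 m), for 0.3 s.
3. the striker has been fired forward at the standing coupon (z of coupon_center in the frame of slot between 0.037 and 0.0425 m and horizontal distance between coupon_center and slot below 0.0045 m and angle between coupon_center's own z axis and vertical below 0.07 rad and value of joint striker below 0.006 m), for 0.1 s.
At the end, for the whole second after the job is handed in: The coupon stands upright and at rest in the tester's slot (its centre 37 to 42.5 mm above the slot's floor and within 4.5 mm of it sideways, tilted less than 0.07 rad) and the striker rests forward within 6 mm of its rest position (all of step 3 and value of joint striker above -0.006 m and linear speed of coupon below 0.02 m/s); the robot touches nothing.
It fails at once if the striker is hauled against its buffer with more than 10 N (contact force between buffer_c0 and striker above 10 N).
It fails at once if the knob slips from the hand: the striker flies forward past 15 mm with the gripper still within 50 mm of the knob (value of joint striker below 0.015 m and velocity of joint striker below -0.35 m/s and distance between the grasp point and knob below 0.05 m).
It fails at once if another specimen, a jar, a cup or a bottle is moved more than 30 mm or tipped more than 0.5 rad (distance of any of dogbone, bar, jar_near, jar_far, cup_far, cup_near, bottle_a, bottle_b from where it was at the start of the episode above 0.03 m or angle between any of dogbone, bar, jar_near, jar_far, cup_far, cup_near, bottle_a, bottle_b's own z axis and vertical above 0.5 rad).
It also fails if it takes over 69 s, if anything falls off the work surface, if the arm or the gripper's body presses on something with over 40 N, if the wrist force passes 120 N, or if a joint passes its speed limit or range.

### The arm

A 7-joint arm with a two-finger parallel gripper is mounted at the origin on the work surface. World frame = base frame: x ahead of the robot, y to its left, z up, the work surface at z = 0. Lengths are in m, angles in rad, forces in N, time in s.
With the tool pointing down it reaches from about 0.4 to 0.9 m from the base axis. Payload 5.6 kg.
Tool frame: the origin (TCP) lies midway between the tips of the shut fingers; the grasp point (between the pads) lies 19 mm behind it; z points along the fingers, y is the line along which they close (so a half turn about z gives the same grasp; the last joint's range is limited). The gripper opens to 92 mm and grips with 3 to 60 N. Pads are 20 mm wide; open, the fingers measure 128 mm over their backs; the gripper's body (75 mm by 189 mm) begins 69 mm behind the grasp point.
Start: joints at [-0.043, 0.468, -0.012, 1.603, 0.006, 1.071, -0.056], TCP at [0.65, -0, 0.215] pointing down, gripper open.
Joint ranges: [-2.53, 2.53], [-0.31, 2.02], [-1.57, 1.55], [0.28, 2.44], [-1.29, 4.43], [0.15, 1.84], [-2.92, 2.92]. Speed limits (rad/s): [2.57, 2.57, 3.14, 3.14, 3.14, 3.14, 3.14].

### API

Orientations are given as a rotation vector (axis times angle).
In Python, from bench import env gives the robot as it stands.
- The arm moves only by the tool step_arm, never from a script. Its argument "series" is a list of rows, each a list of 2 entries, a list of its own where there are three numbers: the shift along the tool's x, y, z in m, then the turn, a rotation vector about the tool's x, y, z in rad. A call has 1 to 20 rows; each row shifts and turns the commanded pose from where the row before left it, along the tool's axes as they then stand; what a row does not reach is not made up. A row lasts 1/8 s, in which the tool goes at most 62.5 mm and 10.7 degrees, less where a joint would pass 70% of its speed; a pose out of reach is approached as far as the arm can. A call is refused whole if a number of a shift passes 0.0625 or a number of a turn 0.188, either way. A call with a gripper value outside its range is refused whole. "fingers" is the closure, from 0 (fully open) to 1 (shut), set as the call begins (left out, the last holds). The fingers move at their own pace and stop on an object; "newtons" is the grip in N (left out, the last holds). Time passes only in rows, so rows that do not move let the fingers close. It gives the time, the measured TCP pose, the force, the opening and the grip force at its end, in the units of the state.
- env.state(): the state, without advancing time (a new reading comes with each control period).
- env.snapshot(name): name is "scene" or "side" or "wrist"; returns a dict with "color" (420x560x3 uint8, blue, green, red), "range_z" (420x560 float32, m along the optical axis (not along the pixel's ray), 0 where there is no reading), "mtx" (3x3 intrinsics, pixels), "pose" (4x4, takes a point from camera to world coordinates); the wrist camera has in their place "T_tool_cam" (4x4, takes a point from camera to tool coordinates, whose origin is the TCP and whose axes are the flange's). Camera axes: x right, y up, looking along -z (the intrinsics and any distortion apply to the point x, -y, -z); pixel columns grow to the right and rows downward; lengths in m; the calibration is good to about 2 mm. A picture is of the moment at which its call begins: read the wrist's pose just before it.
- env.close_job(): hands the job in; it is judged then, once.
The state is a dict: "t": time; "joints": joint angles; "joint_vel": joint speeds; "effort": joint torques, N m; "ee_pos": TCP position; "ee_rot": TCP orientation; "force": force on the tool from outside, world axes, zero at the start; "torque": the same for the moment, N m; "gripper_width": finger opening in m; "finger_force": force on a finger pad.
Only numpy, scipy, OpenCV 4.12 (cv2) and the standard library are available. Lean on these libraries where they do the work, as an engineer would, in place of code of your own. Each camera call takes 0.05 s, during which the arm holds its last target. There are 200 camera calls.

## Working session

There is one attempt and no reset: what is moved stays moved. The work goes in short steps, Python scripts to look and compute and a tool call to move; the robot and the scene stay as the last step left them, time stands still between calls to the robot, and variables do not carry over. Pictures are saved under pics/ and viewed, at most 10 in all, crops included, and the job is handed in when it is done.

Besides the shell and the picture viewer there is one more tool, called after ">>>" as name([rows], argument=value, ...), one row to a line, values as JSON. step_arm: Moves the arm, as the interface text tells. Its arguments: {"type":"object","properties":{"series":{"type":"array","items":{"type":"array"}},"fingers":{"type":"number"},"newtons":{"type":"number"}},"required":["series"]}

```bash
mkdir -p pics; ls; cat > h.py <<'E'
import numpy as np, cv2, pickle
from scipy.spatial.transform import Rotation as R
from bench import env
def pts(s, pose):
    d=s["range_z"]; K=np.array(s["mtx"]); v,u=np.mgrid[:d.shape[0],:d.shape[1]]
    c=np.stack([(u-K[0,2])/K[0,0]*d, -(v-K[1,2])/K[1,1]*d, -d],-1)
    P=np.array(pose); w=c@P[:3,:3].T+P[:3,3]; w[d<=0]=np.nan; return w
def tool():
    st=env.state(); T=np.eye(4); T[:3,:3]=R.from_rotvec(st["ee_rot"]).as_matrix(); T[:3,3]=st["ee_pos"]; return T
E
python3 - <<'E'
from h import *
print(env.state())
for n in("scene","side","wrist"):
    T=tool(); s=env.snapshot(n); s["P"]=np.array(s["pose"]) if n!="wrist" else T@np.array(s["T_tool_cam"])
    pickle.dump(s,open(n+".pkl","wb")); cv2.imwrite(f"pics/{n}0.png",s["color"]); print(n,s["P"].round(3).tolist(),np.array(s["mtx"]).tolist(),[k for k in s])
E
```

```text
pics
{'t': 0.0, 'joints': array([-0.04298189,  0.46838117, -0.01158862,  1.60362083,  0.00600862,
        1.07137745, -0.05632389]), 'joint_vel': array([-1.19794047e-03, -3.43200363e-04, -1.93715230e-04,  7.93910357e-04,
        5.97762635e-05,  5.19552993e-05, -7.87019539e-04]), 'effort': array([-3.39112758e-04, -5.20573139e+01, -1.31628491e-02, -2.43752271e+01,
       -5.67366311e-02,  1.73054746e-02,  1.50106093e-04]), 'ee_pos': array([ 6.49422082e-01, -9.32255771e-05,  2.13638904e-01]), 'ee_rot': array([-2.22076279e+00, -2.22050848e+00,  2.09182872e-03]), 'force': array([ 0.18601439,  1.06068146, -0.11518987]), 'torque': array([0.02147219, 0.04547934, 0.00573352]), 'finger_force': 0.0, 'gripper_width': 0.09181017687108285}
scene [[-0.633, -0.489, 0.6, 1.378], [0.774, -0.414, 0.479, 0.691], [0.014, 0.767, 0.641, 1.006], [0.0, 0.0, 0.0, 1.0]] [[508.2982576496876, 0.0, 279.8870434508607], [0.0, 508.2982576496876, 206.90073031623314], [0.0, 0.0, 1.0]] ['color', 'range_z', 'mtx', 'pose', 'P']
side [[-0.928, 0.19, -0.321, 0.209], [-0.373, -0.481, 0.793, 0.776], [-0.004, 0.856, 0.517, 0.615], [0.0, 0.0, 0.0, 1.0]] [[379.9213990248174, 0.0, 280.2691621550265], [0.0, 379.9213990248174, 215.34100666046086], [0.0, 0.0, 1.0]] ['color', 'range_z', 'mtx', 'pose', 'P']
wrist [[1.0, -0.001, 0.002, 0.65], [0.0, 0.958, 0.286, 0.081], [-0.003, -0.286, 0.958, 0.384], [0.0, 0.0, 0.0, 1.0]] [[351.2087246772252, 0.0, 280.41195252593263], [0.0, 351.2087246772252, 204.55185813835007], [0.0, 0.0, 1.0]] ['color', 'range_z', 'mtx', 'T_tool_cam', 'P']
```

View pics/scene0.png

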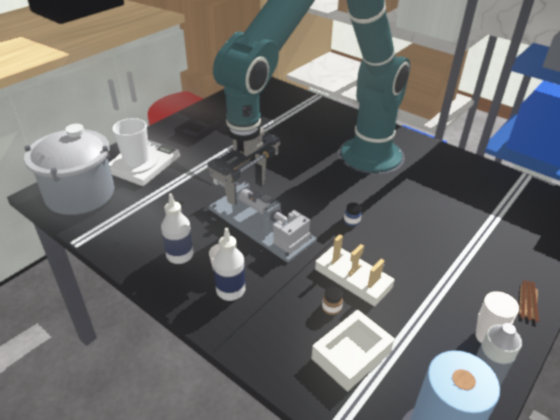

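View pics/side0.png

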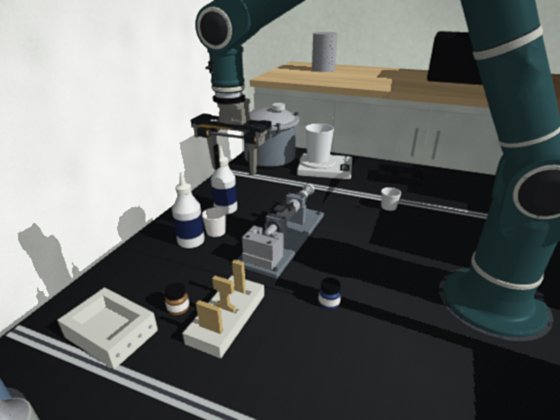

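The scene view shows the tester at about (262,222), the rack at (354,274), and three resin specimens at (337,250), (356,258) and (376,272). The side view shows the wide coupon at (209,316), the rack end nearest that camera, with the knob end of the tester at (305,190) and the anvil at (262,248).

```bash
cat > m.py <<'E'
from h import *
for n in("scene","side"):
    s=pickle.load(open(n+".pkl","rb")); w=pts(s,s["P"]); hsv=cv2.cvtColor(s["color"],cv2.COLOR_BGR2HSV)
    ws=(w[...,0]>.3)&(w[...,0]<1.0)&(abs(w[...,1])<.5)
    y=ws&(hsv[...,0]>10)&(hsv[...,0]<30)&(hsv[...,1]>70)&(hsv[...,2]>80)&(w[...,2]>.035)
    k,l,st,c=cv2.connectedComponentsWithStats(y.astype(np.uint8))
    for i in range(1,k):
        if st[i,4]>40:
            p=w[l==i]; t=p[p[:,2]>np.nanpercentile(p[:,2],90)-.006]; print(n,"yel",c[i].round(),st[i,4],np.nanmedian(p,0).round(3),"zmax",np.nanmax(p[:,2]).round(3), "top",t.mean(0).round(4),
              "x",np.nanpercentile(p[:,0],[2,98]).round(3),"y",np.nanpercentile(p[:,1],[2,98]).round(3))
    # rack top, pale at z~32mm
    for nm,lo,hi,sel in(("rack",.027,.037,(hsv[...,2]>110)&(hsv[...,1]<60)),("anvil",.081,.089,hsv[...,1]<80),("base",.010,.018,(hsv[...,2]>60)),("any>.06",.06,.13,hsv[...,1]<80)):
        m=ws&sel&(w[...,2]>lo)&(w[...,2]<hi)
        k,l,st,c=cv2.connectedComponentsWithStats(cv2.morphologyEx(m.astype(np.uint8),cv2.MORPH_CLOSE,np.ones((3,3))))
        for i in range(1,k):
            if st[i,4]>60:
                p=w[(l==i)&m]; r=cv2.minAreaRect(p[:,:2].astype(np.float32)*1000); print(n,nm,c[i].round(),st[i,4],np.round(r[0]),np.round(r[1]),round(r[2],1),np.nanmax(p[:,2]).round(3))
E
python3 m.py
```

```text
scene yel [337. 246.] 145 [0.541 0.216 0.086] zmax 0.113 top [0.539  0.213  0.1086] x [0.525 0.551] y [0.208 0.218]
scene yel [356. 257.] 187 [0.545 0.275 0.091] zmax 0.112 top [0.5417 0.273  0.1078] x [0.522 0.564] y [0.268 0.278]
scene yel [376. 272.] 196 [0.544 0.336 0.075] zmax 0.096 top [0.5401 0.3331 0.0917] x [0.518 0.567] y [0.329 0.338]
scene yel [332. 302.] 41 [0.674 0.296 0.037] zmax 0.043 top [0.6696 0.2934 0.0377] x [0.646 0.679] y [0.273 0.307]
scene rack [151. 168.] 213 [ 563. -494.] [174.  34.] 8.2 0.037
scene rack [ 93. 202.] 132 [ 808. -478.] [ 36. 150.] 87.3 0.037
scene rack [292. 242.] 116 [562.  88.] [ 54. 104.] 50.1 0.037
scene rack [354. 273.] 1383 [540. 271.] [192.  90.] 88.3 0.037
scene rack [353. 334.] 140 [717. 375.] [ 57. 124.] 48.1 0.037
scene rack [348. 365.] 206 [772. 430.] [ 89. 185.] 45.6 0.037
scene anvil [ 88. 189.] 116 [ 802. -480.] [ 36. 150.] 89.5 0.089
scene anvil [281. 217.] 602 [539. -15.] [226.  86.] 85.3 0.089
scene anvil [176. 239.] 74 [ 789. -123.] [28. 69.] 55.8 0.089
scene base [153. 172.] 102 [ 560. -481.] [191.  37.] 0.3 0.018
scene ba
[... 1429 characters left out ...]
482.] [190.  13.] 12.9 0.018
side base [291. 241.] 1153 [507. -47.] [337. 116.] 76.0 0.018
side base [191. 242.] 77 [763.  73.] [72. 32.] 30.7 0.018
side base [223. 334.] 229 [504. 291.] [205.  77.] 63.6 0.018
side base [329. 303.] 61 [342. 158.] [47. 21.] 17.4 0.018
side base [179. 308.] 64 [644. 297.] [47. 19.] 46.8 0.018
side base [107. 323.] 845 [755. 389.] [60. 86.] 81.3 0.018
side base [115. 347.] 249 [719. 439.] [185.  89.] 27.4 0.018
side any>.06 [271. 147.] 355 [ 758. -477.] [92. 21.] 21.8 0.129
side any>.06 [223. 181.] 346 [ 765. -127.] [73. 45.] 23.2 0.13
side any>.06 [277. 222.] 1779 [533. -70.] [341.  85.] 85.8 0.116
side any>.06 [190. 212.] 523 [748.  23.] [150.  69.] 66.1 0.13
```

View pics/wrist0.png

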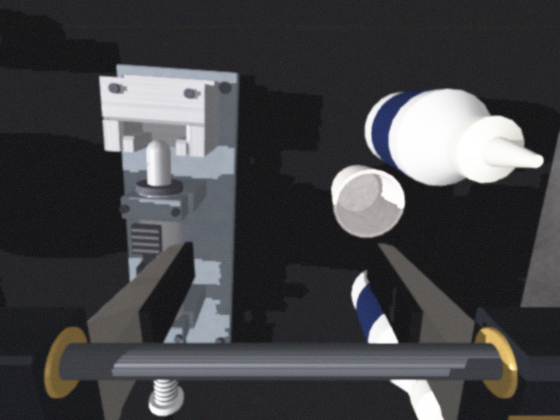

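The wrist view shows the anvil top at about (160,100) with its slot at (160,140), and the striker nose at (158,160). The cup is at (368,200), clear of my path. The rack centre is about (0.539, 0.272). The coupon top is at (0.541, 0.334) and 92 mm high, as it must be. I'll move over the coupon and turn the gripper.

>>> step_arm([
  [[0.055,-0.018,0],[0,0,0]],
  [[0.055,-0.018,0],[0,0,0]],
  [[0.055,-0.018,0],[0,0,0]],
  [[0.055,-0.018,0],[0,0,0]],
  [[0.055,-0.018,0],[0,0,0]],
  [[0.055,-0.018,0],[0,0,0]],
  [[0.004,0,0],[0,0,0.178]],
  [[0,0,0],[0,0,0.178]],
  [[0,0,0],[0,0,0.178]],
  [[0,0,0],[0,0,0.178]],
  [[0,0,0],[0,0,0.178]],
  [[0,0,0],[0,0,0.178]],
  [[0,0,0],[0,0,0.178]],
  [[0,0,0],[0,0,0.178]],
  [[0,0,0],[0,0,0.178]],
  [[0,0,0],[0,0,0]],
], fingers=0.6, newtons=20)

```text
t: 2.15
ee_pos: [0.5417, 0.334, 0.2142]
ee_rot: [3.141, -0.046, -0.001]
force: [-0.2, -0.2, -0.2]
gripper_width: 0.0369
finger_force: 0.0
```

```bash
cat > w.py <<'E'
import sys
from h import *
T=tool(); s=env.snapshot("wrist"); s["P"]=T@np.array(s["T_tool_cam"]); pickle.dump(s,open("wrist.pkl","wb")); cv2.imwrite(f"pics/{sys.argv[1]}.png",s["color"])
print("joints",env.state()["joints"].round(2),"tcp",T[:3,3].round(4),"toolx",T[:3,0].round(3),"tooly",T[:3,1].round(3),"toolz",T[:3,2].round(3))
E
python3 w.py w1; python3 - <<'E'
from h import *
s=pickle.load(open("wrist.pkl","rb")); w=pts(s,s["P"]); hsv=cv2.cvtColor(s["color"],cv2.COLOR_BGR2HSV)
y=(hsv[...,0]>10)&(hsv[...,0]<30)&(hsv[...,1]>70)&(hsv[...,2]>80)&(w[...,2]>.05)&(w[...,2]<.12)
k,l,st,c=cv2.connectedComponentsWithStats(y.astype(np.uint8))
for i in range(1,k):
    if st[i,4]>80:
        p=w[l==i]; zt=np.nanpercentile(p[:,2],97); t=p[p[:,2]>zt-.004]; r=cv2.minAreaRect(t[:,:2].astype(np.float32)*1000)
        print(c[i].round(),st[i],"ztop",zt.round(4),np.round(r[0],1),np.round(r[1],1),round(r[2],1))
E
```

```text
joints [-0.77  0.45  0.22  1.65 -0.11  1.06 -2.11] tcp [0.5417 0.334  0.2142] toolx [ 1.    -0.029 -0.   ] tooly [-0.029 -1.     0.001] toolz [-0.    -0.001 -1.   ]
[281. 196.] [276 164  11  64 622] ztop 0.0939 [539.6 333.9] [ 8.9 49.9] 88.4
[350. 198.] [ 337  171   25   58 1030] ztop 0.1098 [539.8 274. ] [ 9.6 44.4] 88.2
[417. 198.] [ 398  177   38   43 1072] ztop 0.1113 [536.8 214. ] [10.7 23.6] 88.4
```

View pics/w1.png

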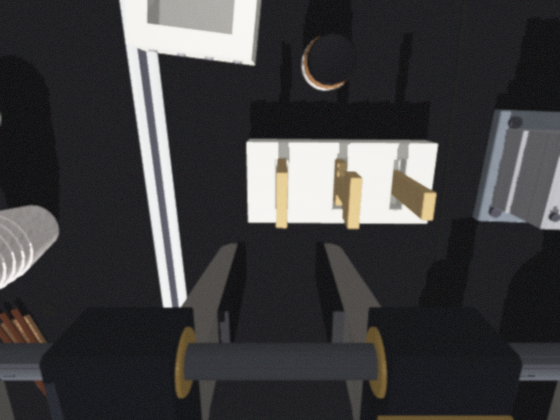

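The view shows the wide coupon upright at (281,196) in the rack's left slot, with its top measured at (0.5396, 0.3339, 0.093) and 9x50 mm in size. The gripper is aligned with it, so I'll descend and grasp.

>>> step_arm([
  [[-0.002,0,0.04],[0,0,0]],
  [[0,0,0.04],[0,0,0]],
  [[0,0,0.03],[0,0,0]],
  [[0,0,0.02],[0,0,0]],
  [[0,0,0.02],[0,0,0]],
  [[0,0,0],[0,0,0]],
  [[0,0,0],[0,0,0]],
])

```text
t: 3.08
ee_pos: [0.5407, 0.3344, 0.0654]
ee_rot: [-3.14, 0.049, -0.002]
force: [0.3, 1.1, 0.3]
gripper_width: 0.0364
finger_force: 0.0
```

>>> step_arm([
  [[0,0,0],[0,0,0]],
  [[0,0,0],[0,0,0]],
  [[0,0,0],[0,0,0]],
  [[0,0,0],[0,0,0]],
  [[0,0,0],[0,0,0]],
  [[0,0,0],[0,0,0]],
], fingers=1, newtons=25)

```text
t: 3.82
ee_pos: [0.5402, 0.3342, 0.065]
ee_rot: [-3.141, 0.049, -0.001]
force: [-0.8, -0.1, 4.3]
gripper_width: 0.0097
finger_force: 25.0
```

>>> step_arm([
  [[0,0,-0.015],[0,0,0]],
  [[0,0,-0.02],[0,0,0]],
  [[0,0,-0.04],[0,0,0]],
  [[0,0,-0.05],[0,0,0]],
  [[0,0,-0.045],[0,0,0]],
  [[0,0.05,0],[0,0,0]],
  [[0,0.05,0],[0,0,0]],
  [[0,0.05,0],[0,0,0]],
  [[0,0.02,0],[0,0,0]],
  [[0,0,0],[0,0,0]],
  [[0,0,0],[0,0,0]],
  [[0,0,0],[0,0,0]],
])

```text
t: 5.32
ee_pos: [0.5345, 0.1662, 0.2344]
ee_rot: [-3.141, 0.044, 0.001]
force: [0.4, -0.5, -0.6]
gripper_width: 0.0098
finger_force: 25.0
```

```bash
python3 w.py w2; python3 - <<'E'
from h import *
s=pickle.load(open("wrist.pkl","rb")); w=pts(s,s["P"]); hsv=cv2.cvtColor(s["color"],cv2.COLOR_BGR2HSV)
ws=(w[...,0]>.44)&(w[...,0]<.64)&(w[...,1]<.14)&(w[...,1]>-.3)
for nm,lo,hi in(("anviltop",.081,.090),("base",.011,.018),("pad",.108,.122),("slotfloor",.034,.046)):
    m=ws&(w[...,2]>lo)&(w[...,2]<hi); k,l,st,c=cv2.connectedComponentsWithStats(m.astype(np.uint8))
    for i in range(1,k):
        if st[i,4]>60:
            p=w[l==i]; r=cv2.minAreaRect(p[:,:2].astype(np.float32)*1000); print(nm,c[i].round(),st[i],np.round(r[0],1),np.round(r[1],1),round(r[2],1),np.median(p[:,2]).round(4))
y=(hsv[...,0]>10)&(hsv[...,0]<30)&(hsv[...,1]>70)&(hsv[...,2]>80)&(w[...,2]>.1)
p=w[y]; r=cv2.minAreaRect(p[:,:2].astype(np.float32)*1000); print("coupon held",np.round(r[0],1),np.round(r[1],1),r[2],np.nanpercentile(p[:,2],[2,98]))
E
```

```text
joints [-0.59  0.29  0.28  1.82 -0.09  1.04 -1.87] tcp [0.5345 0.1662 0.2344] toolx [ 1.    -0.028 -0.   ] tooly [-0.028 -1.    -0.   ] toolz [-0.  0. -1.]
anviltop [382. 174.] [ 350  130   77   91 4471] [544.2  67.2] [60.2 84.3] 86.1 0.0855
anviltop [437. 177.] [407 152  60  55 994] [542.3  23.7] [46.7 51.3] 85.2 0.0847
anviltop [522. 166.] [490 161  70  11 473] [550.8 -58.8] [66.6  7.2] 86.6 0.0863
base [459. 153.] [  326   107   234   115 10364] [537.8 -26.2] [276.5 120.3] 86.1 0.0145
pad [511. 188.] [ 491  174   45   29 1026] [537.6 -35.6] [38.5 24.1] 85.0 0.1145
slotfloor [345. 164.] [338 126  22  81 529] [547.4  98.9] [14.3 84.2] 79.5 0.0405
slotfloor [441. 152.] [435 141  24  26 135] [560.2  -2.7] [14.  31.9] 52.7 0.0392
slotfloor [397. 170.] [390 153  15  34 345] [541.6  43.5] [12.2 34.7] 85.1 0.0406
coupon held [536.2 102.2] [353.1  57.6] 88.90851593017578 [0.10302451 0.34822778]
```

View pics/w2.png

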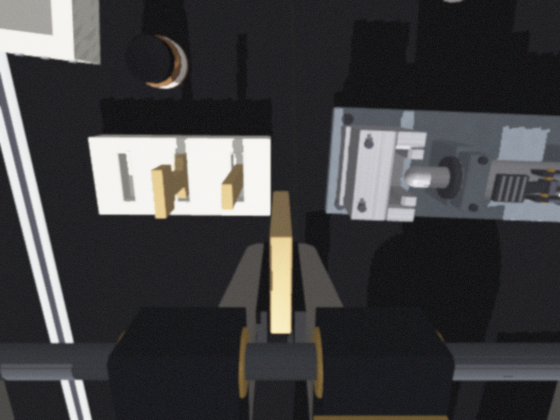

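```bash
python3 - <<'E'
from h import *
s=pickle.load(open("wrist.pkl","rb")); w=pts(s,s["P"]).reshape(-1,3)
a=np.radians(86.1); u=np.array([np.cos(a),np.sin(a)]); v=np.array([-u[1],u[0]]); c=np.array([.5442,.0672])
d=w[:,:2]-c; U=d@u*1e3; V=d@v*1e3; Z=w[:,2]*1e3
for nm,m in(("wing",(abs(V)>19)&(abs(V)<25)),("gap",abs(V)<15),("outer",(abs(V)>30)&(abs(V)<38))):
    print(nm)
    for lo in np.arange(-50,36,2.):
        k=m&(U>=lo)&(U<lo+2)&(Z>10)&(Z<130)
        if k.sum()>3: print(lo,k.sum(),np.percentile(Z[k],[5,50,95]).round(1),end=" | ")
    print()
k=(Z>81)&(Z<90)&(U<0)&(U>-50)  # slot lateral ends: profile across V in slot
for z0,z1 in((45,80),):
    m=(Z>z0)&(Z<z1)&(abs(V)<40)&(U>-45)&(U<25); print("mid",np.percentile(U[m],[2,25,50,75,98]).round(1),np.percentile(V[m],[1,99]).round(1))
# held coupon
m=(w[:,2]>.10)&(w[:,2]<.30)&(abs(w[:,1]-.166)<.02)&(abs(w[:,0]-.535)<.04)
img=s["color"].reshape(-1,3); hsv=cv2.cvtColor(s["color"],cv2.COLOR_BGR2HSV).reshape(-1,3)
m&=(hsv[:,0]>10)&(hsv[:,0]<30)&(hsv[:,1]>70)
p=w[m]; print(len(p),[np.percentile(p[:,i],[1,50,99]).round(4) for i in range(3)])
t=p[p[:,2]>p[:,2].max()-.006]; r=cv2.minAreaRect(t[:,:2].astype(np.float32)*1000); print(r,t[:,2].mean())
q=p[(p[:,2]<.24)]
f=p[np.abs(p[:,0]-np.percentile(p[:,0],99))<.003]; print("front",f.mean(0).round(4),np.percentile(f[:,2],[1,99]).round(4)); 
for z in np.arange(.17,.27,.01):
    b=f[(abs(f[:,2]-z)<.005)]
    if len(b): print(z.round(2),b.mean(0).round(4))
E
```

```text
wing
-48.0 5 [13.6 15.1 15.6] | -46.0 7 [13.8 14.5 15.6] | -44.0 8 [13.8 14.8 15.9] | -42.0 8 [12.9 14.3 15.9] | -40.0 5 [14.4 15.5 15.6] | -30.0 21 [85.  85.4 85.9] | -28.0 30 [85.  85.8 86.9] | -26.0 28 [84.2 85.6 86.5] | -24.0 23 [84.6 85.7 86.7] | -22.0 30 [84.2 85.4 86.7] | -20.0 33 [83.7 84.5 86.4] | -18.0 169 [48.9 69.6 83.7] | -6.0 4 [82.6 82.8 82.9] | -4.0 17 [82.7 83.8 85. ] | -2.0 22 [84.6 85.3 86.5] | 0.0 27 [85.  85.7 86.8] | 2.0 29 [84.8 85.6 86.8] | 4.0 28 [84.4 85.4 86.7] | 6.0 27 [84.7 85.7 86.9] | 8.0 29 [84.7 85.6 86.4] | 10.0 29 [84.3 85.4 87.1] | 12.0 27 [84.7 85.7 86.7] | 14.0 27 [84.5 85.5 86.5] | 16.0 27 [84.6 85.5 86.6] | 18.0 26 [84.5 85.6 86.6] | 20.0 27 [84.5 85.6 86.8] | 22.0 26 [84.7 85.7 86.5] | 24.0 29 [84.4 85.4 86.8] | 26.0 30 [84.3 85.6 86.3] | 28.0 137 [42.8 68.1 86.2] | 30.0 25 [40.1 41.  78. ] | 32.0 22 [39.2 40.5 42.6] | 34.0 63 [13.7 24.7 40.1] | 
gap
-50.0 63 [14.4 83.7 86.3] | -48.0 59 [13.8 82.2 86. ] | -46.0 58 [14.6 83.2 85.8] | -44.0 63 [14.  82.3 86.1] | -42.0 78 [13.4 81.  85.9] | -40.0 67 [14.2 82.1 85.7] | -38.0 45 [77.  84.1 86.1] | 
[... 1597 characters left out ...]
84.6 85.7 86.6] | 28.0 185 [42.4 68.1 85.9] | 30.0 34 [39.6 41.  59.4] | 32.0 29 [39.6 40.4 41.6] | 34.0 85 [14.  25.3 39.4] | 
mid [-41.5 -23.4 -17.1 -16.6  -9.5] [-24.6  26.7]
2203 [array([0.5114, 0.5535, 0.5594]), array([0.1606, 0.1659, 0.1718]), array([0.1863, 0.2614, 0.2741])]
((535.4306030273438, 166.3641357421875), (10.014994621276855, 20.625818252563477), 87.93522644042969) 0.27288740906511333
front [0.5588 0.1658 0.234 ] [0.1837 0.2628]
0.18 [0.5588 0.1657 0.1835]
0.19 [0.559  0.1657 0.1901]
0.2 [0.559  0.1659 0.2001]
0.21 [0.559  0.1658 0.2102]
0.22 [0.559  0.1657 0.2202]
0.23 [0.559  0.1658 0.2302]
0.24 [0.559  0.1658 0.2403]
0.25 [0.559  0.1658 0.2502]
0.26 [0.5584 0.1658 0.2602]
```

The view shows the coupon held vertically at (281,262) and the anvil slot at about (400,172). The depth profile puts the slot centre at (0.5433, 0.0563), with the axis at 86.1°. I'll move over the slot and descend to just above its mouth.

>>> step_arm([
  [[0,0,0],[0,0,0.04]],
  [[0.005,0.035,0],[0,0,0]],
  [[0.005,0.035,0],[0,0,0]],
  [[0.006,0.039,0],[0,0,0]],
  [[0,0,0.03],[0,0,0]],
  [[0,0,0.03],[0,0,0]],
  [[0,0,0.02],[0,0,0]],
  [[0,0,0],[0,0,0]],
  [[0,0,0],[0,0,0]],
  [[0,0,0],[0,0,0]],
  [[0,0,0],[0,0,0]],
])

```text
t: 6.75
ee_pos: [0.5433, 0.0544, 0.1553]
ee_rot: [-3.139, 0.112, -0.002]
force: [0.4, 0.7, -1.0]
gripper_width: 0.0102
finger_force: 25.0
```

```bash
python3 w.py w3; python3 - <<'E'
from h import *
s=pickle.load(open("wrist.pkl","rb")); w=pts(s,s["P"]); T=tool(); W=w.reshape(-1,3)
d=(np.array([.5433,.0563,0])-T[:3,3])@T[:3,:3]; print("slot in tool",d.round(4))
hsv=cv2.cvtColor(s["color"],cv2.COLOR_BGR2HSV).reshape(-1,3)
t=(W-T[:3,3])@T[:3,:3]*1e3
y=(hsv[:,0]>10)&(hsv[:,0]<30)&(hsv[:,1]>70)&(abs(t[:,1])<12)&(abs(t[:,0])<40)&(t[:,2]<60)
f=t[y&(t[:,0]>20)]; print("coupon front edge tool x,y,z",np.median(f,0).round(1),np.percentile(f[:,1],[2,98]).round(1),np.percentile(f[:,2],[2,98]).round(1))
st=(W[:,2]>.08)&(W[:,2]<.092)&(abs(t[:,1])<70)&(abs(t[:,0])<60); r=cv2.minAreaRect(t[st][:,:2].astype(np.float32)); print("anvil in tool",r)
# slot ends: anvil top profile along tool y beyond/at x>28
for lo in np.arange(-20,20,1.): 
    k=(t[:,0]>17)&(t[:,0]<26)&(t[:,1]>=lo)&(t[:,1]<lo+1)&(W[:,2]>.03)&(W[:,2]<.09)
    if k.sum()>2: print(lo,k.sum(),np.percentile(W[k,2]*1e3,[5,50,95]).round(1),end=" | ")
E
```

```text
joints [-0.42  0.37  0.32  1.93 -0.15  0.86 -1.66] tcp [0.5433 0.0544 0.1553] toolx [ 0.997 -0.071  0.001] tooly [-0.071 -0.997 -0.   ] toolz [ 0.001  0.    -1.   ]
slot in tool [-0.0002 -0.0019  0.1552]
coupon front edge tool x,y,z [  24.8   -0.6 -100.2] [-9.2  8.5] [-111.    42.5]
anvil in tool ((0.21193313598632812, 13.661815643310547), (112.53784942626953, 84.68486022949219), 89.67251586914062)
-20.0 21 [84.7 85.6 86.6] | -19.0 15 [85.1 86.  86.9] | -18.0 17 [84.7 85.7 86.4] | -17.0 20 [84.3 85.7 86.8] | -16.0 12 [84.6 85.1 86.6] | -15.0 24 [84.6 85.7 86.7] | -14.0 13 [84.4 85.8 86.5] | -13.0 21 [84.3 85.7 86.6] | -12.0 15 [84.9 85.6 86.5] | -11.0 16 [83.3 84.8 85.5] | -10.0 21 [82.1 83.9 84.9] | -9.0 20 [58.9 81.4 84.1] | 3.0 6 [63.9 64.1 65. ] | 4.0 19 [82.1 83.4 84.9] | 5.0 10 [83.7 84.5 85.1] | 6.0 15 [83.9 85.2 86.3] | 7.0 17 [84.7 85.4 86. ] | 8.0 11 [84.2 85.2 86.3] | 9.0 22 [84.6 85.7 86.6] | 10.0 11 [84.9 86.  86.9] | 11.0 21 [85.  85.9 87.1] | 12.0 11 [85.3 86.  86.6] | 13.0 16 [85.1 85.9 86.7] | 14.0 17 [84.6 85.5 86.3] | 15.0 11 [84.6 85.1 86.1] | 16.0 11 [84.7 85.6 86.6] |
```

View pics/w3.png

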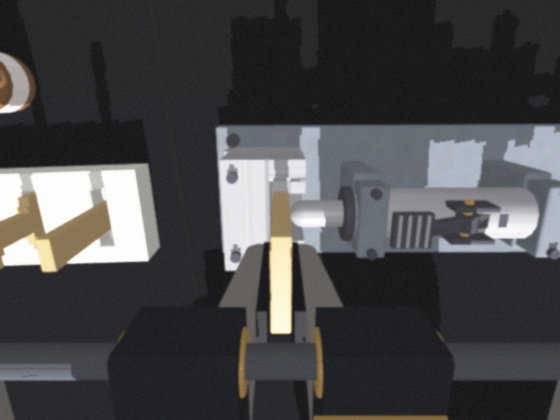

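The view shows the coupon edge at (281,215) just above the anvil slot, with the mouth edges 2.3 mm toward tool -y. I'll correct that and insert, watching the force.

>>> step_arm([
  [[0,-0.0022,0],[0,0,0]],
  [[0,0,0],[0,0,0]],
  [[0,0,0.01],[0,0,0]],
  [[0,0,0.01],[0,0,0]],
  [[0,0,0.008],[0,0,0]],
  [[0,0,0.008],[0,0,0]],
  [[0,0,0],[0,0,0]],
  [[0,0,0],[0,0,0]],
])

```text
t: 7.8
ee_pos: [0.5431, 0.0564, 0.1187]
ee_rot: [3.14, -0.112, -0.0]
force: [0.2, 0.4, -0.9]
gripper_width: 0.0097
finger_force: 25.0
```

>>> step_arm([
  [[0,0,0.008],[0,0,0]],
  [[0,0,0.008],[0,0,0]],
  [[0,0,0.005],[0,0,0]],
  [[0,0,0.003],[0,0,0]],
  [[0,0,0],[0,0,0]],
  [[0,0,0],[0,0,0]],
])

```text
t: 8.55
ee_pos: [0.5432, 0.0564, 0.0947]
ee_rot: [-3.14, 0.112, -0.001]
force: [-0.7, 0.1, 0.1]
gripper_width: 0.0101
finger_force: 25.0
```

>>> step_arm([
  [[0,0,0.001],[0,0,0]],
  [[0,0,0.001],[0,0,0]],
  [[0,0,0.001],[0,0,0]],
  [[0,0,0],[0,0,0]],
])

```text
t: 9.05
ee_pos: [0.5433, 0.0565, 0.0929]
ee_rot: [-3.139, 0.112, -0.001]
force: [-3.0, -0.5, 9.7]
gripper_width: 0.0098
finger_force: 25.0
```

>>> step_arm([
  [[0,0,0],[0,0,0]],
  [[0,0,0],[0,0,0]],
  [[0,0,0],[0,0,0]],
  [[0,0,-0.01],[0,0,0]],
  [[0,0,-0.03],[0,0,0]],
  [[0,0,-0.04],[0,0,0]],
  [[0,0,-0.05],[0,0,0]],
  [[0,0,0],[0,0,0]],
  [[0,0,0],[0,0,0]],
  [[0,0,0],[0,0,0]],
], fingers=0.75)

```text
t: 10.3
ee_pos: [0.5422, 0.0564, 0.2203]
ee_rot: [3.139, -0.112, -0.004]
force: [-0.4, -0.2, 0.7]
gripper_width: 0.0227
finger_force: 0.0
```

```bash
python3 w.py w4; python3 - <<'E'
from h import *
s=pickle.load(open("wrist.pkl","rb")); w=pts(s,s["P"]); hsv=cv2.cvtColor(s["color"],cv2.COLOR_BGR2HSV)
y=(hsv[...,0]>10)&(hsv[...,0]<30)&(hsv[...,1]>70)&(abs(w[...,0]-.543)<.05)&(abs(w[...,1]-.056)<.03)&(w[...,2]>.09)
p=w[y]; t=p[p[:,2]>.115]; r=cv2.minAreaRect(t[:,:2].astype(np.float32)*1000); print(len(p),r,np.percentile(p[:,2],[2,98]),np.median(t[:,2]))
m=(w[...,0]>.45)&(w[...,0]<.62)&(w[...,1]<-.1)&(w[...,1]>-.3)&(w[...,2]>.06)&(w[...,2]<.12); q=w[m]; print(len(q), q.min(0) if len(q) else 0)
m=(w[...,2]>.110)&(w[...,2]<.12)&(w[...,1]<0)&(w[...,1]>-.1)&(abs(w[...,0]-.54)<.04); r=cv2.minAreaRect(w[m][:,:2].astype(np.float32)*1000);print("pad",r,np.median(w[m][:,2]))
E
```

```text
joints [-0.45  0.29  0.34  1.87 -0.11  1.   -1.7 ] tcp [0.5422 0.0564 0.2203] toolx [ 0.997 -0.071 -0.002] tooly [-0.071 -0.997  0.001] toolz [-0.002 -0.001 -1.   ]
1899 ((560.7702026367188, 51.86219024658203), (45.94585418701172, 34.407447814941406), 54.83537292480469) [0.10520982 0.33428283] 0.32852215786690286
4869 [ 0.5017955  -0.20045561  0.06018855]
pad ((537.7239379882812, -34.206783294677734), (34.804039001464844, 24.235252380371094), 86.67693328857422) 0.11471131673517962
```

>>> step_arm([
  [[0,0,0],[0,0,-0.1745]],
  [[0,0,0],[0,0,-0.1745]],
  [[0,0,0],[0,0,-0.1745]],
  [[0,0,0],[0,0,-0.1745]],
  [[0,0,0],[0,0,-0.1745]],
  [[0,0,0],[0,0,-0.1745]],
  [[0,0,0],[0,0,-0.1745]],
  [[0,0,0],[0,0,-0.1745]],
  [[0,0,0],[0,0,-0.1745]],
  [[-0.05,0,0],[0,0,0]],
  [[-0.05,0,0],[0,0,0]],
  [[-0.05,0,0],[0,0,0]],
  [[-0.05,0,0],[0,0,0]],
  [[-0.04,0,0],[0,0,0]],
  [[-0.02,0,0],[0,0,0]],
  [[0,0,0],[0,0,0]],
  [[0,0,0],[0,0,0]],
  [[0,0,0],[0,0,0]],
], fingers=0.45)

```text
t: 12.6
ee_pos: [0.5247, -0.2014, 0.2214]
ee_rot: [-2.297, -2.143, -0.0]
force: [0.3, -0.1, 0.0]
gripper_width: 0.051
finger_force: 0.0
```

```bash
python3 w.py w5; python3 - <<'E'
from h import *
s=pickle.load(open("wrist.pkl","rb")); w=pts(s,s["P"]).reshape(-1,3); T=tool(); hsv=cv2.cvtColor(s["color"],cv2.COLOR_BGR2HSV).reshape(-1,3)
y=(hsv[:,0]>10)&(hsv[:,0]<30)&(hsv[:,1]>70)&(abs(w[:,0]-.543)<.05)&(abs(w[:,1]-.056)<.03)&(w[:,2]>.09)&(w[:,2]<.13)
p=w[y]; t=p[p[:,2]>.117]; r=cv2.minAreaRect(t[:,:2].astype(np.float32)*1000); print("coupon",len(p),r,np.percentile(p[:,2],[2,98]))
t=(w-T[:3,3])@T[:3,:3]*1e3
for lo in np.arange(-60,90,3.):
    k=(t[:,0]>=lo)&(t[:,0]<lo+3)&(w[:,2]>.06)&(w[:,2]<.13)&(abs(t[:,1])<40)
    if k.sum()>4: print(lo,k.sum(),"z",np.percentile(w[k,2]*1e3,[50,97]).round(1),"y",np.percentile(t[k,1],[2,98]).round(1),end=" | ")
E
```

```text
joints [ 0.13  0.31  0.21  1.83 -0.08  1.01  0.31] tcp [ 0.5247 -0.2014  0.2214] toolx [0.069 0.998 0.001] tooly [ 0.998 -0.069 -0.   ] toolz [-0.     0.001 -1.   ]Traceback (most recent call last):
  File "<stdin>", line 4, in <module>
    return _quantile_unchecked(
        a, q, axis, out, overwrite_input, method, keepdims, weights)
    return _ureduce(a,
                    func=_quantile_ureduce_func,
    ...<5 lines>...
                    overwrite_input=overwrite_input,
                    method=method)
    r = func(a, **kwargs)
    result = _quantile(arr,
                       quantiles=q,
    ...<2 lines>...
                       out=out,
                       weights=wgt)
    slices_having_nans = np.isnan(arr[-1, ...])
                                  ~~~^^^^^^^^^
IndexError: index -1 is out of bounds for axis 0 with size 0
```

View pics/w5.png

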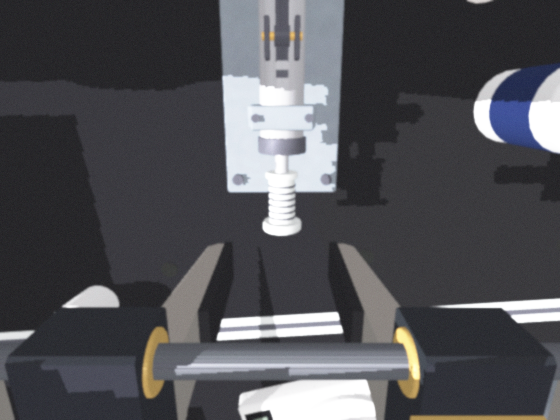

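The view shows the pull knob at (282,198) with its end flange at (282,226), laterally centred under the gripper. The near cup is at (95,300).

```bash
python3 - <<'E'
from h import *
s=pickle.load(open("wrist.pkl","rb")); W=pts(s,s["P"]); w=W.reshape(-1,3); T=tool()
t=(w-T[:3,3])@T[:3,:3]*1e3
for lo in np.arange(-60,60,3.):
    k=(t[:,0]>=lo)&(t[:,0]<lo+3)&(w[:,2]>.06)&(w[:,2]<.13)&(abs(t[:,1])<40)
    if k.sum()>4: print(lo,k.sum(),"z",np.percentile(w[k,2]*1e3,[50,97]).round(1),"y",np.percentile(t[k,1],[2,98]).round(1),end=" | ")
print("cup",W[285:305,75:115].reshape(-1,3)[::100].round(3))
s=env.snapshot("scene"); w=pts(s,np.array(s["pose"])).reshape(-1,3); hsv=cv2.cvtColor(s["color"],cv2.COLOR_BGR2HSV).reshape(-1,3)
y=(hsv[:,0]>10)&(hsv[:,0]<30)&(hsv[:,1]>70)&(abs(w[:,0]-.543)<.05)&(abs(w[:,1]-.056)<.03)&(w[:,2]>.08)&(w[:,2]<.14)
p=w[y]; print("coupon",len(p), p.mean(0), np.percentile(p,[2,98],axis=0).round(4))
E
```

```text
-36.0 101 z [91.1 94.3] y [-15.2  17.8] | -33.0 115 z [91.3 94. ] y [-15.9  18.8] | -30.0 236 z [86.7 93.7] y [-14.7  17.9] | -27.0 73 z [86.  88.1] y [-9.5 13.1] | -24.0 84 z [86.  88.4] y [-10.5  13. ] | -21.0 72 z [85.9 88.1] y [-9.5 12.6] | -18.0 84 z [86.  88.9] y [-10.4  12.9] | -15.0 73 z [86.  88.1] y [-9.4 12.5] | -12.0 89 z [86.1 88.3] y [-10.4  12.9] | -9.0 78 z [86.2 88.6] y [-9.8 12.3] | -6.0 88 z [86.2 88.8] y [-10.2  13.1] | -3.0 82 z [85.7 88.5] y [-10.3  12.8] | 0.0 88 z [85.7 88.2] y [-10.2  13.7] | 3.0 80 z [86.1 88.2] y [-9.6 12.7] | 6.0 92 z [86.  88.4] y [-10.2  13.7] | 9.0 84 z [85.6 88.3] y [-10.1  12.7] | 12.0 68 z [86.6 90.2] y [-10.6  14. ] | 15.0 106 z [88.3 91.1] y [-12.7  15.1] | 18.0 160 z [81.3 90.1] y [-11.9  14.6] | 21.0 44 z [80.8 82.2] y [-3.7  7.1] | 24.0 44 z [80.7 82.4] y [-3.7  7.1] | 27.0 41 z [80.8 82.7] y [-3.7  7.1] | 30.0 47 z [80.6 82. ] y [-3.7  7.1] | 33.0 15 z [80.9 82.4] y [-3.4  7.1] | 36.0 114 z [94.3 97.6] y [-18.6  20.9] | 39.0 172 z [94.4 97.4] y [-18.5  20.9] | 42.0 164 z [93.9 97.7] y [-19.3  20.8] | 45.0 177 z [94.6 97.5] y [-18.4  21.2] | 48.0 196 z [93.  97.2] y [-18.4  21.3] | 51.0 146 z [91.6 95.1] y [-16.7  20.1] | 54.0 151 z [92.3 95.1] y [-15.6  19.1] | 57.0 176 z [ 98.9 100.4] y [-25.2  26.1] | cup [[ 0.259 -0.324  0.   ]
 [ 0.288 -0.324  0.007]
 [ 0.258 -0.33   0.001]
 [ 0.294 -0.325  0.019]
 [ 0.256 -0.337  0.001]
 [ 0.299 -0.326  0.029]
 [ 0.283 -0.321  0.042]
 [ 0.302 -0.328  0.037]]
coupon 168 [0.54671576 0.05803419 0.10681747] [[0.5222 0.0504 0.0829]
 [0.5695 0.0621 0.1221]]
```

>>> step_arm([
  [[-0.017,0.0014,0.03],[0,0,0]],
  [[0,0,0.05],[0,0,0]],
  [[0,0,0.04],[0,0,0]],
  [[0,0,0.03],[0,0,0]],
  [[0,0,0.015],[0,0,0]],
  [[0,0,0],[0,0,0]],
  [[0,0,0],[0,0,0]],
  [[0,0,0],[0,0,0]],
])

```text
t: 13.7
ee_pos: [0.5256, -0.2203, 0.0579]
ee_rot: [2.298, 2.139, 0.002]
force: [0.3, -0.4, 0.1]
gripper_width: 0.0505
finger_force: 0.0
```

>>> step_arm([
  [[0,0,0],[0,0,0]],
  [[0,0,0],[0,0,0]],
  [[0,0,0],[0,0,0]],
  [[0,0,0],[0,0,0]],
  [[0,0,0],[0,0,0]],
  [[0,0,0],[0,0,0]],
], fingers=1, newtons=45)

```text
t: 14.45
ee_pos: [0.5247, -0.22, 0.0567]
ee_rot: [2.299, 2.141, 0.0]
force: [-0.6, 0.6, 2.9]
gripper_width: 0.0229
finger_force: 45.0
```

>>> step_arm([
  [[-0.005,0,0],[0,0,0]],
  [[-0.005,0,0],[0,0,0]],
  [[-0.005,0,0],[0,0,0]],
  [[-0.005,0,0],[0,0,0]],
  [[-0.003,0,0],[0,0,0]],
  [[0,0,0],[0,0,0]],
  [[0,0,0],[0,0,0]],
  [[0,0,0],[0,0,0]],
])

```text
t: 15.45
ee_pos: [0.5233, -0.2409, 0.0567]
ee_rot: [-2.297, -2.14, -0.003]
force: [-0.5, 5.6, 6.1]
gripper_width: 0.0229
finger_force: 45.0
```

>>> step_arm([
  [[-0.001,0,0],[0,0,0]],
  [[-0.001,0,0],[0,0,0]],
  [[-0.001,0,0],[0,0,0]],
  [[0,0,0],[0,0,0]],
  [[0,0,0],[0,0,0]],
])

```text
t: 16.08
ee_pos: [0.5231, -0.2432, 0.0567]
ee_rot: [-2.296, -2.14, -0.003]
force: [-1.3, 7.4, 6.7]
gripper_width: 0.0228
finger_force: 45.0
```

>>> step_arm([
  [[-0.001,0,0],[0,0,0]],
  [[-0.001,0,0],[0,0,0]],
  [[0,0,0],[0,0,0]],
  [[0,0,0],[0,0,0]],
])

```text
t: 16.58
ee_pos: [0.523, -0.2449, 0.0567]
ee_rot: [-2.295, -2.14, -0.003]
force: [-1.4, 8.7, 6.7]
gripper_width: 0.0227
finger_force: 45.0
```

>>> step_arm([
  [[-0.0015,0,0],[0,0,0]],
  [[0,0,0],[0,0,0]],
  [[0,0,0],[0,0,0]],
  [[0,0,0],[0,0,0]],
])

```text
t: 17.08
ee_pos: [0.5229, -0.2463, 0.0567]
ee_rot: [-2.295, -2.14, -0.004]
force: [-0.8, 8.9, 6.9]
gripper_width: 0.0226
finger_force: 45.0
```

>>> step_arm([
  [[-0.0015,0,0],[0,0,0]],
  [[0,0,0],[0,0,0]],
  [[0,0,0],[0,0,0]],
  [[0,0,0],[0,0,0]],
])

```text
t: 17.58
ee_pos: [0.5228, -0.2478, 0.0567]
ee_rot: [-2.295, -2.14, -0.004]
force: [-1.3, 7.7, 6.7]
gripper_width: 0.0229
finger_force: 45.0
```

>>> step_arm([
  [[-0.0015,0,0],[0,0,0]],
  [[0,0,0],[0,0,0]],
  [[0,0,0],[0,0,0]],
  [[0,0,0],[0,0,0]],
])

```text
t: 18.08
ee_pos: [0.5228, -0.2484, 0.0567]
ee_rot: [-2.294, -2.14, -0.004]
force: [-2.0, 9.1, 7.6]
gripper_width: 0.0229
finger_force: 45.0
```

>>> step_arm([
  [[0,0,0],[0,0,0]],
  [[0,0,0],[0,0,0]],
])

```text
t: 18.32
ee_pos: [0.5227, -0.2484, 0.0567]
ee_rot: [-2.294, -2.14, -0.004]
force: [-0.2, 10.6, 7.8]
gripper_width: 0.0231
finger_force: 45.0
```

```bash
python3 -c "
from h import *
s=env.state(); print(s['ee_pos'].round(5),s['force'].round(2),s['effort'].round(2),s['joint_vel'].round(4))"
```

```text
[ 0.52275 -0.24838  0.05666] [-0.21 10.63  7.77] [ 5.100e+00 -4.609e+01  7.870e+00 -1.843e+01  1.660e+00 -1.800e+00
  4.000e-02] [ 0.001  -0.0001 -0.     -0.0004  0.001   0.0008  0.0002]
```

Forward motion stalled while the force rose, which suggests the buffer has been touched. I'll ease forward to see whether the sear holds.

>>> step_arm([
  [[0.001,0,0],[0,0,0]],
  [[0.001,0,0],[0,0,0]],
  [[0.001,0,0],[0,0,0]],
  [[0.001,0,0],[0,0,0]],
  [[0,0,0],[0,0,0]],
  [[0,0,0],[0,0,0]],
  [[0,0,0],[0,0,0]],
])

```text
t: 19.2
ee_pos: [0.5229, -0.2462, 0.0567]
ee_rot: [-2.296, -2.14, -0.003]
force: [-1.1, 6.7, 6.1]
gripper_width: 0.0228
finger_force: 45.0
```

>>> step_arm([
  [[0.001,0,0],[0,0,0]],
  [[0.001,0,0],[0,0,0]],
  [[0,0,0],[0,0,0]],
  [[0,0,0],[0,0,0]],
  [[0,0,0],[0,0,0]],
])

```text
t: 19.82
ee_pos: [0.5229, -0.2461, 0.0567]
ee_rot: [-2.299, -2.141, -0.001]
force: [-0.7, 3.3, 4.6]
gripper_width: 0.0231
finger_force: 45.0
```

The position now holds at about 26 mm while the force drops, so the sear has caught. I'll unload the last of the pull, let go and rise.

>>> step_arm([
  [[0.001,0,0],[0,0,0]],
  [[0.0005,0,0],[0,0,0]],
  [[0,0,0],[0,0,0]],
  [[0,0,0],[0,0,0]],
])

```text
t: 20.32
ee_pos: [0.5229, -0.2459, 0.0567]
ee_rot: [2.299, 2.139, -0.001]
force: [-0.2, -1.7, 3.7]
gripper_width: 0.0229
finger_force: 45.0
```

>>> step_arm([
  [[0,0,0],[0,0,0]],
  [[0,0,0],[0,0,0]],
  [[0,0,0],[0,0,0]],
  [[0,0,0],[0,0,0]],
], fingers=0.45)

```text
t: 20.82
ee_pos: [0.5228, -0.2447, 0.0564]
ee_rot: [-2.299, -2.14, 0.0]
force: [0.0, -0.2, 0.2]
gripper_width: 0.0503
finger_force: 0.0
```

>>> step_arm([
  [[0,0,-0.02],[0,0,0]],
  [[0,0,-0.05],[0,0,0]],
  [[0,0,-0.055],[0,0,0]],
  [[0,0,-0.04],[0,0,0]],
  [[0.05,0,0],[0,0,0]],
  [[0.05,0,0],[0,0,0]],
  [[0.05,0,0],[0,0,0]],
  [[0.04,0,0],[0,0,0]],
  [[0.022,0,0],[0,0,0]],
  [[0,0,0],[0,0,0]],
  [[0,0,0],[0,0,0]],
  [[0,0,0],[0,0,0]],
])

```text
t: 22.32
ee_pos: [0.5379, -0.0351, 0.2216]
ee_rot: [2.302, 2.137, -0.001]
force: [0.6, -0.3, -0.4]
gripper_width: 0.0505
finger_force: 0.0
```

>>> step_arm([
  [[0,0,0],[0,0,0]],
  [[0,0,0],[0,0,0]],
  [[0,0,0],[0,0,0]],
  [[0,0,0],[0,0,0]],
  [[0,0,0],[0,0,0]],
], fingers=1, newtons=10)

```text
t: 22.95
ee_pos: [0.538, -0.0334, 0.2216]
ee_rot: [2.299, 2.141, 0.0]
force: [-0.0, 0.1, 0.3]
gripper_width: 0.0028
finger_force: 0.0
```

```bash
python3 w.py w6; python3 - <<'E'
from h import *
s=pickle.load(open("wrist.pkl","rb")); w=pts(s,s["P"]).reshape(-1,3); T=tool()
t=(w-T[:3,3])@T[:3,:3]*1e3
for lo in np.arange(-40,40,3.):
    k=(t[:,0]>=lo)&(t[:,0]<lo+3)&(w[:,2]>.105)&(w[:,2]<.13)&(abs(t[:,1])<30)
    if k.sum()>4: print(lo,k.sum(),"z",np.percentile(w[k,2]*1e3,[5,50,95]).round(1),"y",np.percentile(t[k,1],[2,98]).round(1),end=" | ")
E
```

```text
joints [-0.11  0.27  0.13  1.88 -0.04  1.   -0.03] tcp [ 0.538  -0.0334  0.2216] toolx [ 0.071  0.997 -0.   ] tooly [ 0.997 -0.071  0.   ] toolz [ 0. -0. -1.]
-40.0 17 z [105.1 105.8 106.2] y [-13.2  12. ] | -37.0 23 z [105.1 105.5 106.5] y [-12.8  13.2] | -34.0 26 z [105.  105.6 106.6] y [-13.1  12.7] | -31.0 21 z [105.  105.5 106.3] y [-13.1  12.7] | -28.0 36 z [105.1 105.8 106.5] y [-11.6  11.8] | -25.0 28 z [105.6 106.7 107.3] y [-5.2  4.3] | -22.0 35 z [107.2 108.  109. ] y [-5.2  4.3] | -19.0 33 z [108.3 109.6 110.7] y [-5.1  4.3] | -16.0 34 z [109.3 110.5 111.7] y [-5.1  4.2] | -13.0 37 z [111.3 111.9 113.3] y [-5.   4.2] | -10.0 63 z [113.6 114.6 115.5] y [-11.6  10.6] | -7.0 103 z [113.8 115.2 116.4] y [-11.5  10.8] | -4.0 93 z [113.3 114.5 115.7] y [-12.4  10.8] | -1.0 111 z [113.9 115.2 116.5] y [-12.2  10.7] | 2.0 93 z [113.5 114.6 115.5] y [-12.3  10.7] | 5.0 114 z [113.9 115.  116.3] y [-12.   11.5] | 8.0 106 z [113.1 114.6 115.5] y [-12.1  11.4] | 11.0 103 z [113.8 115.1 116.2] y [-12.2  11.4] | 14.0 116 z [111.4 114.3 115.5] y [-12.   10.6] |
```

View pics/w6.png

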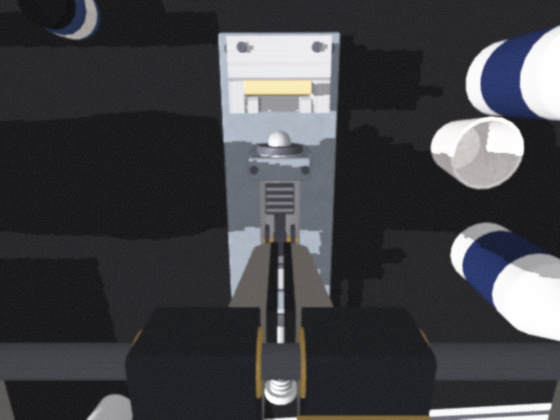

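The view shows the coupon in its slot at (278,87), the nose drawn back at (280,140), and the ribbed trip pad at (281,197), whose centre is 3.5 mm ahead of the tool. I'll descend and press.

>>> step_arm([
  [[0.0035,0,0.04],[0,0,0]],
  [[0,0,0.04],[0,0,0]],
  [[0,0,0.02],[0,0,0]],
  [[0,0,0.004],[0,0,0]],
  [[0,0,0],[0,0,0]],
  [[0,0,0],[0,0,0]],
])

```text
t: 23.75
ee_pos: [0.5391, -0.0299, 0.1187]
ee_rot: [2.298, 2.14, 0.002]
force: [0.6, 0.8, 0.0]
gripper_width: 0.0005
finger_force: 0.0
```

>>> step_arm([
  [[0,0,0.002],[0,0,0]],
  [[0,0,0.002],[0,0,0]],
  [[0,0,0.002],[0,0,0]],
  [[0,0,0.002],[0,0,0]],
  [[0,0,0.002],[0,0,0]],
  [[0,0,0],[0,0,0]],
  [[0,0,0],[0,0,0]],
])

```text
t: 24.62
ee_pos: [0.5388, -0.0294, 0.1079]
ee_rot: [2.299, 2.141, 0.002]
force: [0.5, 2.9, 3.1]
gripper_width: 0.0005
finger_force: 1.9
```

>>> step_arm([
  [[0,0,0.002],[0,0,0]],
  [[0,0,0.002],[0,0,0]],
  [[0,0,0.001],[0,0,0]],
  [[0,0,0],[0,0,0]],
  [[0,0,0],[0,0,0]],
])

```text
t: 25.25
ee_pos: [0.5387, -0.0293, 0.1031]
ee_rot: [2.299, 2.141, 0.002]
force: [-0.3, 4.8, 7.5]
gripper_width: 0.0002
finger_force: 4.5
```

```bash
cat > nose.py <<'E'
from h import *
T=tool(); s=env.snapshot("wrist"); cv2.imwrite("pics/w7.png",s["color"])
w=pts(s,T@np.array(s["T_tool_cam"])).reshape(-1,3)
# nose between slot and collar: extent along axis from slot
u=np.array([.0685,.9977]); v=np.array([-u[1],u[0]]); d=w[:,:2]-np.array([.5433,.0563]); U=d@u*1e3; V=d@v*1e3
k=(abs(V)<8)&(U<30)&(U>-60)&(w[:,2]>.072)&(w[:,2]<.086)&(U<-5.5)
print(env.state()["ee_pos"].round(4),env.state()["force"].round(1),"nose tip U",np.percentile(U[k],[50,98,99.5]).round(1),k.sum())
c=(abs(V)<30)&(abs(U)<9)&(w[:,2]>.116)&(w[:,2]<.13); print("coupon top",c.sum(),cv2.minAreaRect(np.stack([U[c],V[c]],1).astype(np.float32)),np.median(w[c,2]))
E
python3 nose.py
```

```text
[ 0.5387 -0.0292  0.1031] [0.  5.2 7.1] nose tip U [-28.  -10.7 -10.1] 1864
coupon top 3023 ((1.7585878372192383, 0.5144577026367188), (50.06264877319336, 9.981928825378418), 89.8497085571289) 0.12055883919902122
```

The nose tip is back within about 4 mm of the coupon face, so the striker has fired. I'll back off and check.

>>> step_arm([
  [[0,0,-0.01],[0,0,0]],
  [[0,0,-0.03],[0,0,0]],
  [[0,0,-0.05],[0,0,0]],
  [[0,0,-0.03],[0,0,0]],
  [[0,0,0],[0,0,0]],
  [[0,0,0],[0,0,0]],
  [[0,0,0],[0,0,0]],
  [[0,0,0],[0,0,0]],
])

```text
t: 26.3
ee_pos: [0.5377, -0.0301, 0.2215]
ee_rot: [-2.299, -2.14, 0.003]
force: [-0.8, -0.4, 0.1]
gripper_width: 0.0007
finger_force: 0.0
```

```bash
python3 nose.py
```

```text
[ 0.5379 -0.03    0.2217] [1.1 0.8 0.2] nose tip U [-27.6 -10.9  -9.5] 735
coupon top 996 ((1.7045478820800781, 0.7059211730957031), (49.741634368896484, 9.88999080657959), 89.8351821899414) 0.12054743266195736
```

View pics/w7.png

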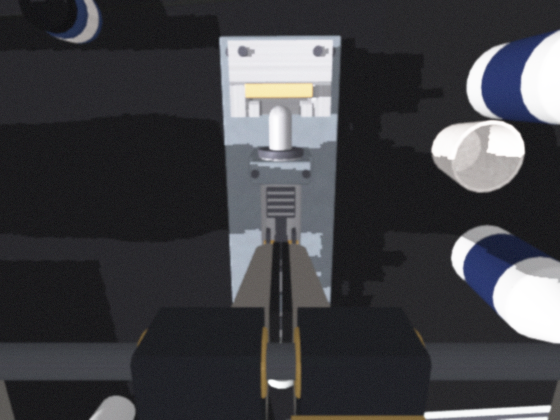

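The view shows the nose forward with its tip at (280,108), the coupon standing in its slot at (278,90), and the hand clear of everything. I'll hand the job in.

```bash
python3 -c "
from bench import env; print(env.close_job())"
```

```text
the job is handed in; nothing more can be done
None
```

I handed the job in after about 26 s: the coupon stands in its slot, the sear caught the striker at about 26 mm, and the trip lever fired it. The last picture shows the striker forward and the hand clear, but the hand-in returned no verdict.

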